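# Stow the bearing unit, open the dial padlock and present it at the hasp

## Robot

A 7-joint arm with a two-finger parallel gripper is mounted at the origin on the work surface. World frame = base frame: x ahead of the robot, y to its left, z up, the work surface at z = 0. Lengths are in mm, angles in rad, forces in N, time in s.
With the tool pointing down it reaches from about 400 to 875 mm from the base axis. Payload 4.4 kg.
Tool frame: the origin (TCP) lies midway between the tips of the shut fingers; the grasp point (between the pads) lies 19 mm behind it (ctrl.grip_point_offset is the distance from the TCP to the grasp point, in mm); z points along the fingers, x is the direction in which the jaws open and shut, and the axes are right-handed (so a half turn about z gives the same grasp; the last joint's range is limited). The gripper opens to 85 mm and grips with 20 to 120 N. Pads are 22 mm wide; open, the fingers measure 114 mm over their backs; the gripper's body (76 mm by 85 mm) begins 54 mm behind the grasp point. The pads swing forward as they close: fully open they stand 13 mm farther back than shut.
Start: joints at [-1.397, 0.628, 0.038, 1.517, -0.027, 0.996, -0.02], TCP at [154.355, 631.421, 231.313] pointing down, gripper open.
Joint ranges: [-3.06, 3.06], [-0.37, 2.12], [-1.25, 1.32], [0.18, 2.47], [-1.1, 4.24], [0.23, 1.98], [-2.94, 2.94]. Speed limits (rad/s): [2.57, 2.57, 3.14, 3.14, 3.14, 3.14, 3.14].

## Interface

Orientations are given as [roll, pitch, yaw] about the fixed x, y, z axes, in that order (R = Rz(yaw) Ry(pitch) Rx(roll)).
In Python, from cell import ctrl, viewer gives the robot as it stands.
- The arm moves only by the tool apply_moves, never from a script. Its argument "series" is a list that holds one entry, the list of rows, each a list of 6 numbers: the shift along the tool's x, y, z normalised to -1 to 1, where 1 is 50 mm, then the turn, a rotation vector about the tool's x, y, z normalised to -1 to 1, where 1 is 6 degrees. In form: [[[tx, ty, tz, rx, ry, rz], ...]]. A call has exactly 5 rows; each row shifts and turns the commanded pose from where the row before left it, along the tool's axes as they then stand; what a row does not reach is not made up. A row lasts 1/8 s, in which the tool goes at most 62.5 mm and 10.7 degrees, less where a joint would pass 70% of its speed; a pose out of reach is approached as far as the arm can. A call with a number of a shift or a turn outside -1 to 1 is refused whole. A call with a gripper value outside its range is refused whole. "claw" is the gripper command: -1 is shut, 1 is fully open, values between are in proportion, set as the call begins (left out, the last holds). The fingers move at their own pace and stop on an object; the grip force is fixed at half the most. Time passes only in rows, so rows that do not move let the fingers close, or fill a call up. It gives the time, the measured TCP pose, the force and the opening at its end, in the units of the state.
- ctrl.read_state(): the state, without advancing time (a new reading comes with each control period).
- viewer.get_image(name): name is "side" or "top" or "wrist"; returns the picture (384x512x3 uint8, blue, green, red); there is no depth.
- viewer.camera_info(name): a dict with "K" (3x3 intrinsics, pixels), "R" (3x3) and "t" (3): a world point X has camera coordinates R X + t. Camera axes: x right, y down, z forward; pixel columns grow to the right and rows downward; lengths in mm; the calibration is good to about 2 mm. A picture is of the moment at which its call begins: read the wrist's pose just before it. camera_info takes no time and is no camera call; for the wrist camera it gives the pose at the moment of the call.
- ctrl.finish_job(): hands the job in, once; it reports no verdict.
Trained networks look in the newest picture that a camera, given by its name, has taken for a name from the list of things; names that differ only in an ending like _2 or _b are one class to them, and where a whole thing is asked for, a point or a joint stands for the part that bears it (a point fixed in the world has none). Each returns a list of dicts, best first, with "score" (0 to 1); they miss things now and then, are a little off and sometimes report something else, mostly with a low value. They report only what shows in the picture. A call takes as long as a camera call. They do not tell look-alikes from the thing itself.
- viewer.find_in(camera, label): "location" ([column, row] as shares, 0 to 1, of the picture: columns of its width, rows of its height, amid what is visible of it).
The state is a dict: "clock": time; "qpos": joint angles; "qd": joint speeds; "tau": joint torques, N m; "eef_pos": TCP position; "tool_rot": TCP orientation; "force": force on the tool from outside, world axes, zero at the start; "torque": the same for the moment, N m; "width": finger opening in mm.
Only numpy, scipy, OpenCV 4.12 (cv2) and the standard library are available. Lean on these libraries where they do the work, as an engineer would, in place of code of your own. Each camera call takes 0.05 s, during which the arm holds its last target. There are 200 camera calls.

## Task

Set the spare bearing unit down in the open top drawer without dropping it, and slide the drawer fully shut. Then open the combination padlock where it lies in its tray: only the last number is left to dial, so turn the dial until its pointer clicks into the three o'clock notch (the shackle end being twelve), and pull the shackle out to its stop. Finish holding the open lock in the air, dial side up, with the curved end of its shackle just above the drawer's hasp and touching nothing, ready for me to hook it in; leave the other things on the bench where they are.

Things in the scene. Friction and masses are not known exactly. Their poses are not given: they have to be found in the camera images.
- bearing_unit: Spare linear-bearing unit: aluminium block with a ball bushing through it, loose on the bench, 50 (its x) x 44 (its y) x 36 mm high, about 0.2 kg. Origin: centre of its underside, z up.
- cabinet: Fixed grey steel bench-top drawer unit with two drawers, 260 deep (its x) x 220 wide (its y) x 160 mm high. Origin: centre of its underside on the bench; its front with the drawers is the face at local x = -130 mm, and the drawers slide out towards local -x. The bottom drawer is shut and stays so.
- cabinet_drawer0 (a joint): Slide of the top drawer, m: 0 fully shut, grows as it comes out (starts 0.14 to 0.17; stop at 0.18). About 1 N of friction plus 4 N per m/s; it stays where it is left. Its front plate is 15 mm thick, upright from 84 to 148 mm above the bench; the outer face is at cabinet local x = -130 mm minus the joint value.
- cabinet_drawer0_handle (a point): Middle of the top drawer's bar handle (110 mm bar along the cabinet's y, 35 mm in front of the drawer front, 122 mm above the bench); moves with the drawer. In the middle of the drawer front's top edge, 46 mm behind this point, a thin upright steel hasp flange stands, 30 mm wide, its top 190 mm above the bench.
- drawer_floor (a point): Point on the top drawer's floor, 90 mm above the bench, midway between its side walls and 60 mm behind the inside of its front wall; moves with the drawer; axes as the cabinet's. Clear inside 178 mm wide (y), walls 48 mm above the floor. Open to the sky from the front wall back, for a length of the joint value less 6 mm; behind that is the cabinet's top plate.
- hasp_eye (a point): The hasp's eye: middle of the 12 mm hole in the upright steel bracket (30 wide x 30 high x 3 mm, top edge 190 mm above the bench) at the front edge of the cabinet's top, 177 mm above the bench; the drawer's flange stands right in front of it when the drawer is shut. Axes as the cabinet's.
- tray: Fixed grey plastic lock tray, slab 190 x 110 x 8 mm with a pocket for the lock: low walls up to 18 mm above the bench behind it and at its corners, a lip 36 mm wide and 16 mm above the bench in front of it under the shackle; finger notches open at both sides. Origin: underside, below the pocket's centre; the slab reaches from x = -73 to +117 mm. Local +x: the way the shackle points.
- lock: Dial combination padlock, loose, lying dial up in the tray's pocket (about 2 mm play), about 0.3 kg. Steel case 58 (its x) x 60 (its y) x 26 mm. Origin: centre of the case's underside, which lies 8 mm above the bench in the tray; z up through the dial; local +x points to the shackle end (twelve o'clock), so three o'clock is local -y.
- dial_knob (a point): On the dial's axis, 38 mm above the case's underside, mid-height of the round fluted black knob (23 mm diameter, from 31 to 45 mm above the case's underside), which can be gripped at any yaw. Below it the flat dial disc, 42 mm diameter, has 12 white marks; the thick one and the white line on the knob's top are the pointer.
- dial (a joint): Dial angle, rad, growing clockwise seen from above: 0 pointer at twelve o'clock (shackle end), 1.571 at three o'clock. Clicks into a sprung notch every 0.524 rad (30 degrees) and snaps to the nearest one when let go; about 0.08 N m to turn past a click. Starts at any notch from ten to one o'clock. The shackle comes out only with the pointer in the three o'clock notch.
- shackle (a joint): Travel of the shackle along the lock's x, m: 0 shut, grows as it is pulled out, stop at 0.014. With the dial right it needs a straight pull of about 5 N and stays where it is left; otherwise it is blocked.
- shackle_legs (a point): Midway between the two straight legs of the shackle, 14 mm out of the case when shut (43 mm from the lock's centre along its x), 13 mm above the case's underside; moves with the shackle. The shackle is an 8 mm round steel bar, 44 mm over its two legs, which lie along the lock's x; beside and under the legs there is clear space down to the tray slab, 9 mm below the bar.
- shackle_bow (a point): Middle of the curved end of the shackle, on the bar's centre line, 73 mm from the lock's centre along its x when shut (87 mm when open), 13 mm above the case's underside; moves with the shackle.
- grease_jar: Jar with a steel lid, 56 mm diameter, 65 mm high, a bystander. Origin: centre of its underside.
- roller: Black rubber drive roller standing on end, 48 mm diameter, 77 mm high, a bystander. Origin: centre of its underside.
- wrench: Steel wrench lying on the bench, a bystander. Origin: centre of its underside, handle to local -x.
Not all that is in view belongs to the job. Several things have the shape of the tray; the one meant has the colours described above.

How it is judged (in metres and radians):
On the way, in this order (a step that is already met when the one before it is completed fails the run):
1. the bearing unit lies in the top drawer and the drawer is shut (value of joint cabinet_drawer0 below 0.006 m and z of bearing_unit in the frame of cabinet between 0.08 and 0.14 m and x of bearing_unit in the frame of cabinet between -0.115 and 0.115 m and y of bearing_unit in the frame of cabinet between -0.09 and 0.09 m and value of joint shackle below 0.004 m), for 0.2 s.
2. the dial's pointer stands in the three o'clock notch, the shackle still shut (value of joint dial between 1.42 and 1.72 rad and value of joint shackle below 0.004 m), for 0.2 s.
3. the shackle is pulled out while the lock lies in the tray (value of joint shackle above 0.011 m and z of lock in the frame of tray below 0.02 m and horizontal distance between lock and tray below 0.015 m), for 0.2 s.
At the end, for the whole second after the job is handed in: Gripper holds the lock still, touching neither cabinet nor tray, dial up within 20 deg, shackle out over 10 mm, its curved end within 40 mm of the hasp eye seen from above and 8 to 100 mm above the hasp top; drawer shut within 8 mm, bearing unit lying in it (value of joint shackle above 0.01 m and horizontal distance between shackle_bow and hasp_eye below 0.04 m and z of shackle_bow in the frame of cabinet between 0.198 and 0.29 m and angle between lock's own z axis and vertical below 0.35 rad and contact force between the fingers and lock above 1 N and contact force between lock and cabinet below 0.1 N and contact force between lock and tray below 0.1 N and linear speed of lock below 0.03 m/s and value of joint cabinet_drawer0 below 0.008 m and z of bearing_unit in the frame of cabinet between 0.08 and 0.14 m and x of bearing_unit in the frame of cabinet between -0.115 and 0.115 m and y of bearing_unit in the frame of cabinet between -0.09 and 0.09 m); the arm keeps its last pose, push and grip.
It fails at once if the bearing unit is dropped (falls faster than 0.7 m/s, some 25 mm) (contact force between the fingers and bearing_unit below 0.05 N and linear speed of bearing_unit above 0.7 m/s).
It fails at once if a bystander (jar, roller, wrench) is pushed more than 30 mm or knocked over (distance of any of grease_jar, roller, wrench from where it was at the start of the episode above 0.03 m or angle between any of grease_jar, roller's own z axis and vertical above 0.5 rad).
It also fails if it takes over 72 s, if anything falls off the work surface, if the arm or the gripper's body presses on something with over 40 N, if the wrist force passes 120 N, or if a joint passes its speed limit or range.

## Working session

There is one attempt and no reset: what is moved stays moved. The work goes in short steps, Python scripts to look and compute and a tool call to move; the robot and the scene stay as the last step left them, time stands still between calls to the robot, and variables do not carry over. Pictures are saved under pics/ and viewed, about 8 in all and at most 12, crops included, and the job is handed in when it is done.

Besides the shell and the picture viewer there is one more tool, called after ">>>" as a command line: name --argument value ..., lists and objects as JSON in quotes. apply_moves: Moves the arm, as the interface text tells. Scaled input: -1 to 1 covers 50 mm each way for a shift and 6 degrees each way for a turn. Its arguments: {"type":"object","properties":{"series":{"type":"array","items":{"type":"array","items":{"type":"array","items":{"type":"number"}}}},"claw":{"type":"number"}},"required":["series"]}

```bash
ls; mkdir -p pics
cat > h.py <<'E'
import numpy as np, cv2
from cell import ctrl, viewer
from scipy.spatial.transform import Rotation as Rn
def ray(cam,uv):
    c=viewer.camera_info(cam);K,R,t=[np.array(c[k],float) for k in("K","R","t")]
    d=R.T@np.linalg.inv(K)@np.array([uv[0],uv[1],1.]);return -R.T@t,d
def at_z(cam,uv,z):
    o,d=ray(cam,uv);return o+d*(z-o[2])/d[2]
def proj(cam,X):
    c=viewer.camera_info(cam);K,R,t=[np.array(c[k],float) for k in("K","R","t")]
    p=K@(R@np.array(X,float)+t);return p[:2]/p[2]
def find(cam,l,n=3):
    return [(round(d["score"],2),np.round(np.array(d["location"])*[512,384],1)) for d in viewer.find_in(cam,l)[:n]]
def shot(cam,name,scale=1.5,crop=None):
    im=viewer.get_image(cam)
    if crop: im=im[crop[1]:crop[3],crop[0]:crop[2]]
    cv2.imwrite("pics/"+name+".png",cv2.resize(im,None,fx=scale,fy=scale,interpolation=cv2.INTER_CUBIC))
E
python3 - <<'E'
from h import *
s=ctrl.read_state();print(s)
shot("top","top0");a=cv2.imread("pics/top0.png")
shot("side","side0")
for cam in("top","side"):
    for l in("bearing_unit","cabinet","cabinet_drawer0_handle","drawer_floor","hasp_eye","tray","lock","dial_knob","shackle_bow","grease_jar","roller","wrench"):
        print(cam,l,[(a,b.tolist()) for a,b in find(cam,l)])
for c in("top","side"):
    i=viewer.camera_info(c);o,d=ray(c,(256,192));print(c,o,d/np.linalg.norm(d),i["K"][0])
E
```

```text
pics
{'clock': 0.0, 'qpos': array([-1.39681802,  0.6293392 ,  0.03845937,  1.51836336, -0.02699533,
        0.99629892, -0.01998111]), 'qd': array([ 3.08080084e-05, -4.77926126e-04, -2.53271453e-04, -4.59340435e-05,
       -3.51003673e-04, -8.48788777e-04,  1.64804199e-03]), 'tau': array([ 2.84442995e-04, -5.63417423e+01,  1.22614793e+00, -1.93434674e+01,
        1.10481508e-02,  1.06311188e-02,  1.97582345e-06]), 'eef_pos': array([154.20202345, 630.8038646 , 230.3953829 ]), 'tool_rot': array([3.14155400e+00, 1.88992866e-03, 1.33102542e+00]), 'force': array([-0.30440741, -0.53076834, -0.03332186]), 'torque': array([-0.0231406 , -0.03635438, -0.03162896]), 'width': 85.42910044846464}
top bearing_unit [(0.66, [272.6, 242.4]), (0.39, [362.0, 160.5])]
top cabinet [(0.94, [363.3, 159.7])]
top cabinet_drawer0_handle [(0.64, [360.4, 216.1])]
top drawer_floor [(0.73, [362.8, 214.8])]
top hasp_eye [(0.65, [366.9, 156.4])]
top tray [(0.95, [194.6, 222.8]), (0.95, [166.3, 145.2])]
top lock [(0.84, [193.0, 235.2]), (0.35, [273.1, 242.5])]
top dial_knob [(0.75, [192.3, 237.6]), (0.17, [191.6, 211
[... 270 characters left out ...]
 [346.4, 279.1])]
side cabinet_drawer0_handle [(0.61, [283.1, 292.7])]
side drawer_floor [(0.85, [283.2, 293.8]), (0.44, [214.0, 195.3])]
side hasp_eye [(0.95, [347.3, 282.2])]
side tray [(0.64, [258.8, 177.7]), (0.59, [210.7, 210.6])]
side lock [(0.76, [199.4, 203.5])]
side dial_knob [(0.63, [196.3, 205.5])]
side shackle_bow [(0.44, [219.1, 197.6])]
side grease_jar [(0.86, [297.9, 212.8])]
side roller []
side wrench [(0.57, [199.3, 166.9])]
top [ 545.48129344   87.31254908 1257.66071112] [ 0.04245081  0.00122331 -0.99909781] [459.83214067   0.         251.84688678]
side [ 230.03609255 -658.72357075  830.82740842] [ 0.33642505  0.70080781 -0.62903625] [427.55145378   0.         252.78603294]
```

View pics/top0.png

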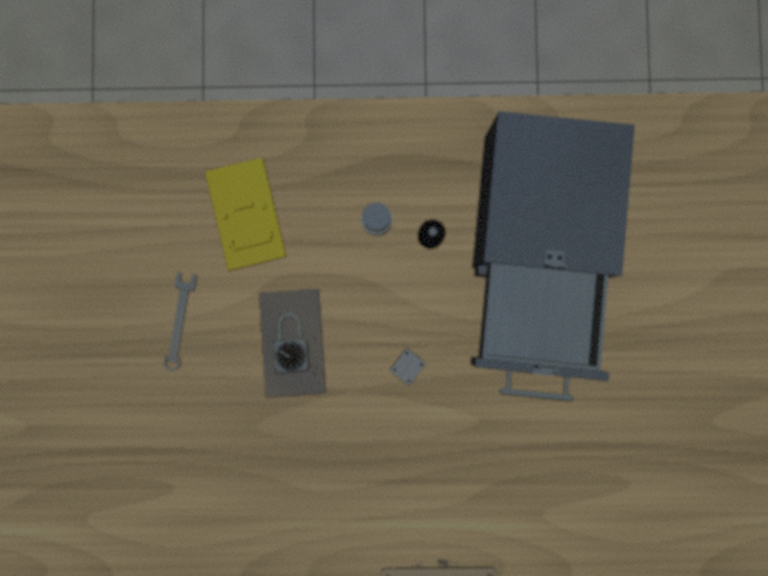

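View pics/side0.png

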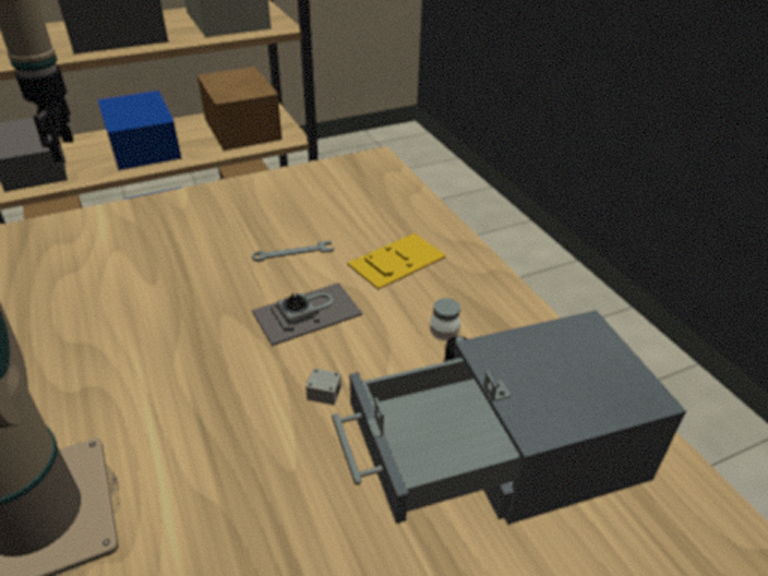

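The pictures show two tray-shaped things: a grey tray at (292,343) with the lock in it, and an empty yellow one at (245,213). The grey one matches the description. The bearing unit is at (407,365), turned by about 40°. Next is one enlarged montage to confirm.

Run:
```python
from h import *
im=viewer.get_image("top")
def c(x0,y0,x1,y1,s): return cv2.resize(im[y0:y1,x0:x1],None,fx=s,fy=s,interpolation=cv2.INTER_CUBIC)
a=c(165,185,225,275,4.0)   # 240x360
b=c(252,225,292,265,6)     # 240x240
d=c(305,70,430,270,3)    # 375x600
out=np.zeros((600,620,3),np.uint8);out[:360,:240]=a;out[360:,:240]=b;out[:,242:617]=d
cv2.imwrite("pics/m1.png",out)
P=lambda u,v,z:np.round(at_z("top",(u,v),z),1)
for l,z in(("bearing_unit",36),("dial_knob",53),("tray",8),("lock",34),("grease_jar",65),("roller",77),("wrench",5)):
    r=find("top",l,1)
    if r: print(l,P(*r[0][1],z))
print("decoy?",P(166.3,145.2,8))
```

```text
bearing_unit [462.8  45.3  36. ]
dial_knob [473.6 253.7  53. ]
tray [732.3 335.3   8. ]
lock [484.1 255.5  34. ]
grease_jar [713.4 103.2  65. ]
roller [694.3   6.2  77. ]
decoy? [730.  333.1   8. ]
```

View pics/m1.png

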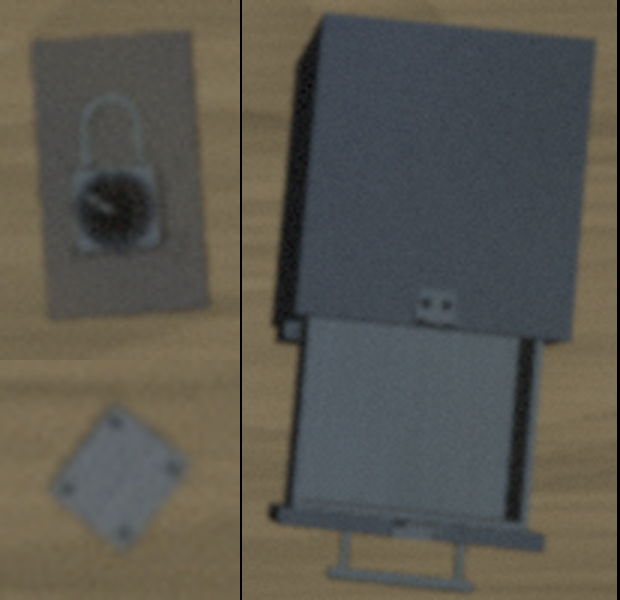

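The crop confirms it: grey tray with the lock, pointer near ten o'clock. The cabinet and block corners are clear, so I compute poses from them.

Run:
```python
from h import *
P=lambda u,v,z:at_z("top",(u,v),z)
cr=lambda u,v,z:P(305+(u-242)/3,70+v/3,z)[:2]
bl,br,fr,fl=[cr(*p,160) for p in((323,14),(596,40),(570,342),(297,318))]
print("cab",bl,br,fr,fl,np.linalg.norm(bl-br),np.linalg.norm(bl-fl),np.linalg.norm(br-fr))
c=(bl+br+fr+fl)/4; ex=(bl+br-fr-fl);ex/=np.linalg.norm(ex);ey=(bl+fl-br-fr);ey/=np.linalg.norm(ey)
yaw=(np.arctan2(ex[1],ex[0])+np.arctan2(-ey[0],ey[1]))/2;print("c",c,"yaw",np.degrees(yaw),np.degrees(np.arctan2(ex[1],ex[0])))
X=np.array([np.cos(yaw),np.sin(yaw)]);Y=np.array([-X[1],X[0]])
for n,p in(("frontL",(275,518,148)),("frontR",(545,548,148)),("hL",(329,575,122)),("hR",(471,588,122)),("hasp",(437,318,160))):
    q=cr(*p);print(n,q,"local",(q-c)@X,(q-c)@Y)
bk=[P(252+u/6,225+(v-360)/6,36)[:2] for u,v in((115,405),(187,463),(125,550),(50,485))]
print("blk",np.mean(bk,0)); t,r,b,l=bk
for e in(t-r,l-b,r-b,t-l):print(np.linalg.norm(e),np.degrees(np.arctan2(e[1],e[0])))
tk=[P(165+u/4,185+v/4,8)[:2] for u,v in((35,40),(192,32),(210,303),(50,318))]
a,b,c2,d=tk;e=a+b-c2-d;print("tray",np.mean(tk,0),np.degrees(np.arctan2(e[1],e[0])),np.linalg.norm(e)/2,np.linalg.norm(a-b))
e/=np.linalg.norm(e);print("tray origin",np.mean(tk,0)-22*e)
```

```text
cab [874.00397897 -98.81063708] [ 849.43504807 -317.43613876] [ 606.50118227 -288.75429869] [628.38390785 -72.72287155] 220.00168715507164 247.00160090710926 244.6211583364231
c [ 739.58102929 -194.43098652] yaw -6.248248873983189 -6.396467638919134
frontL [469.33959084 -53.57524331] local -283.96635897337734 110.60688234926734
frontR [ 443.17560647 -267.73358061] local -286.6666780223115 -105.12687901482559
hL [420.85726252 -99.90814277] local -327.11797571184866 59.272569214229144
hR [ 409.11401699 -215.02851897] local -326.2621643535272 -56.44204705894298
hasp [ 626.95865265 -183.94007241] local -113.09515630472632 -1.828830003362733
blk [458.72205128  48.62597775]
40.55110474575055 50.531708629242004
43.45309057242018 48.5641183320458
46.86171384478895 -36.42699617957547
45.30546484734025 -39.96162113278127
tray [502.50374577 254.28748742] 3.1772464280583033 185.77548359643845 107.12648279507414
tray origin [480.53756299 253.06813753]
```

```bash
cat >> h.py <<'E'
def plan(x,y,z,yaw,n,start=None):
    """n equal rows taking the tool from now (or start=(x,y,z,yaw)) to the pose, pointing down"""
    if start is None:
        s=ctrl.read_state();p=np.array(s["eef_pos"]);R0=Rn.from_euler("xyz",s["tool_rot"])
    else:
        p=np.array(start[:3],float);R0=Rn.from_euler("xyz",[np.pi,0,np.radians(start[3])])
    Rt=Rn.from_euler("xyz",[np.pi,0,np.radians(yaw)]);w=(R0.inv()*Rt).as_rotvec()/n
    S=sum(Rn.from_rotvec(w*k).as_matrix() for k in range(n))
    d=np.linalg.solve(S,R0.inv().apply(np.array([x,y,z])-p))
    print(n,"rows",np.round(np.r_[d/50,np.degrees(w)/6],3).tolist())
def st():
    s=ctrl.read_state();print(round(s["clock"],2),np.round(s["eef_pos"],1),np.round(np.degrees(s["tool_rot"]),1),"F",np.round(s["force"],1),"w",round(s["width"],1),"q",np.round(s["qpos"],2))
E
python3 - <<'E'
from h import *
st();i=viewer.camera_info("wrist");o,d=ray("wrist",(256,192));print(o,d,i["K"][0][0])
print(np.round(viewer.camera_info("wrist")["R"],2))
plan(430,320,220,20,10)
plan(430,30,200,-39.5,10,(430,320,220,20))
E
```

```text
1.7 [154.4 631.4 231.3] [-180.    -0.    76.3] F [-0.3 -0.7  0.8] w 85.4 q [-1.4   0.63  0.04  1.52 -0.03  1.   -0.02]
[ 77.80518042 648.93957233 373.07632962] [ 0.2914304  -0.08386746 -0.95300442] 291.10953506060787
[[ 0.24  0.97  0.  ]
 [ 0.92 -0.23  0.31]
 [ 0.3  -0.07 -0.95]]
10 rows [-0.142, 0.854, 0.023, -0.0, 0.0, 0.938]
10 rows [0.072, 0.602, 0.04, -0.0, -0.0, 0.992]
```

>>> apply_moves --series '[[[-0.14,0.85,0.02,0,0,0.94],[-0.14,0.85,0.02,0,0,0.94],[-0.14,0.85,0.02,0,0,0.94],[-0.14,0.85,0.02,0,0,0.94],[-0.14,0.85,0.02,0,0,0.94]]]' --claw 1

```text
clock: 2.33
eef_pos: [331.7, 510.2, 226.3]
tool_rot: [-3.142, -0.001, 0.835]
force: [0.8, -0.2, -0.3]
width: 85.5
```

>>> apply_moves --series '[[[-0.14,0.85,0.02,0,0,0.94],[-0.14,0.85,0.02,0,0,0.94],[-0.14,0.85,0.02,0,0,0.94],[-0.14,0.85,0.02,0,0,0.94],[-0.14,0.85,0.02,0,0,0.94]]]'

```text
clock: 2.95
eef_pos: [429.4, 320.5, 221.5]
tool_rot: [-3.141, -0.001, 0.343]
force: [0.9, 1.1, 0.2]
width: 85.5
```

>>> apply_moves --series '[[[0.07,0.6,0.04,0,0,0.99],[0.07,0.6,0.04,0,0,0.99],[0.07,0.6,0.04,0,0,0.99],[0.07,0.6,0.04,0,0,0.99],[0.07,0.6,0.04,0,0,0.99]]]'

```text
clock: 3.58
eef_pos: [466.4, 175.3, 211.1]
tool_rot: [3.141, 0.0, -0.178]
force: [0.4, 0.0, -0.0]
width: 85.9
```

>>> apply_moves --series '[[[0.07,0.6,0.04,0,0,0.99],[0.07,0.6,0.04,0,0,0.99],[0.07,0.6,0.04,0,0,0.99],[0.07,0.6,0.04,0,0,0.99],[0.07,0.6,0.04,0,0,0.99]]]'

```text
clock: 4.2
eef_pos: [426.6, 31.1, 201.2]
tool_rot: [-3.141, 0.0, -0.697]
force: [-0.2, -1.0, 0.8]
width: 85.6
```

Run:
```python
from h import *
st();shot("wrist","w1",1.5);st()
f=find("wrist","bearing_unit",2);print(f,[np.round(at_z("wrist",a[1],36),1) for a in f])
```

```text
4.2 [426.6  31.1 201.2] [-180.     0.   -39.9] F [-0.2 -1.   0.8] w 85.6 q [-0.58  0.42  0.61  2.15 -0.39  0.67 -0.4 ]
4.25 [423.9  27.6 201.1] [ 1.798e+02  1.000e-01 -4.040e+01] F [-2.1 -3.  -0.1] w 85.4 q [-0.58  0.42  0.61  2.16 -0.38  0.67 -0.4 ]
[(0.96, array([270.8, 142.7]))] [array([456.1,  47.8,  36. ])]
```

View pics/w1.png

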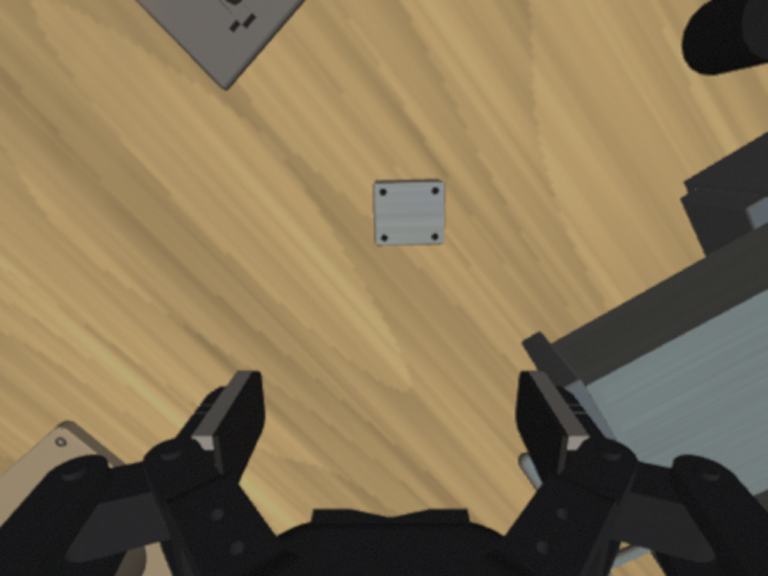

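The block sits at (409,212) in the picture, square to the jaws to within about 1–2°. The arm was still settling when I took it, so I refine the position now.

Run:
```python
from h import *
im=viewer.get_image("wrist");st()
f=find("wrist","bearing_unit",1);print(f,[np.round(at_z("wrist",a[1],36),1) for a in f])
u,v=f[0][1].astype(int)
x0,y0=u-40,v-40;cr=im[y0:v+40,x0:u+40];hsv=cv2.cvtColor(cr,cv2.COLOR_BGR2HSV)
m=((hsv[...,1]<60)*255).astype(np.uint8);n,l,s,c=cv2.connectedComponentsWithStats(m);k=l[40,40]
pts=np.argwhere(l==k)[:,::-1].astype(np.float32);r=cv2.minAreaRect(pts);print(r,s[k])
bx=[at_z("wrist",p+[x0,y0],36)[:2] for p in cv2.boxPoints(r)]
for i in range(4):
    e=bx[(i+1)%4]-bx[i];print(np.linalg.norm(e),np.degrees(np.arctan2(e[1],e[0])))
c=np.mean(bx,0);print(c)
plan(c[0],c[1],70,-39.5,5);plan(c[0],c[1],2,-39.5,4,(c[0],c[1],70,-39.5))
```

```text
4.35 [426.3  31.2 201.3] [180.    0.  -39.8] F [ 0.4  1.1 -0.2] w 85.6 q [-0.58  0.42  0.61  2.15 -0.39  0.67 -0.4 ]
[(0.65, array([273. , 139.1]))] [array([462.6,  52.6,  36. ])]
((39.5, 39.5), (43.0, 47.0), 90.0) [  16   18   48   44 2011]
48.04786746721759 -39.62126487479935
44.57489366421252 -127.44209089329037
50.24828545041557 140.38301128304
44.54927521531358 49.728618018342885
[462.26251263  53.03010019]
5 rows [0.056, -0.153, 0.526, -0.001, 0.001, -0.006]
4 rows [0.0, -0.0, 0.34, 0.0, 0.0, 0.0]
```

Run:
```python
from h import *
plan(461,51,70,-39.5,5)
```

```text
5 rows [0.057, -0.144, 0.526, -0.001, 0.001, -0.006]
```

>>> apply_moves --series '[[[0.057,-0.144,0.526,0,0,0],[0.057,-0.144,0.526,0,0,0],[0.057,-0.144,0.526,0,0,0],[0.057,-0.144,0.526,0,0,0],[0.057,-0.144,0.526,0,0,0]]]'

```text
clock: 5.03
eef_pos: [462.2, 52.8, 68.8]
tool_rot: [-3.141, 0.0, -0.689]
force: [0.0, 0.7, -0.0]
width: 85.7
```

>>> apply_moves --series '[[[0,0,0.4,0,0,0],[0,0,0.4,0,0,0],[0,0,0.4,0,0,0],[0,0,0.14,0,0,0],[0,0,0,0,0,0]]]'

```text
clock: 5.65
eef_pos: [461.5, 52.3, 2.1]
tool_rot: [3.141, 0.001, -0.69]
force: [-0.4, 0.2, -0.6]
width: 85.5
```

>>> apply_moves --series '[[[0,0,0,0,0,0],[0,0,0,0,0,0],[0,0,0,0,0,0],[0,0,0,0,0,0],[0,0,0,0,0,0]]]' --claw -1

```text
clock: 6.28
eef_pos: [461.8, 51.9, 3.5]
tool_rot: [-3.14, -0.0, -0.69]
force: [0.2, 0.6, 5.8]
width: 49.2
```

Run:
```python
from h import *
st()
```

```text
6.28 [461.8  51.9   3.5] [-179.9   -0.   -39.5] F [0.2 0.6 5.8] w 49.2 q [-0.33  0.81  0.24  2.18 -0.82  0.24 -0.05]
```

>>> apply_moves --series '[[[0,0,-0.5,0,0,0],[0,0,-1,0,0,0],[0,0,-1,0,0,0],[0,0,-1,0,0,0],[0,0,-1,0,0,0]]]'

```text
clock: 6.9
eef_pos: [460.7, 51.7, 229.3]
tool_rot: [3.141, 0.0, -0.69]
force: [0.7, 1.4, -3.3]
width: 49.2
```

Run:
```python
from h import *
st();plan(544.8,-172.8,230,-6.25,10)
```

```text
6.9 [460.7  51.7 229.3] [180.    0.  -39.5] F [ 0.7  1.4 -3.3] w 49.2 q [-0.71  0.46  0.76  2.03 -0.44  0.81 -0.38]
10 rows [0.344, 0.343, -0.001, 0.0, 0.001, -0.555]
```

>>> apply_moves --series '[[[0.344,0.343,0,0,0,-0.555],[0.344,0.343,0,0,0,-0.555],[0.344,0.343,0,0,0,-0.555],[0.344,0.343,0,0,0,-0.555],[0.344,0.343,0,0,0,-0.555]]]'

```text
clock: 7.52
eef_pos: [486.5, -67.3, 227.6]
tool_rot: [3.142, 0.001, -0.398]
force: [-0.2, 0.2, -2.3]
width: 49.1
```

>>> apply_moves --series '[[[0.344,0.343,0,0,0,-0.555],[0.344,0.343,0,0,0,-0.555],[0.344,0.343,0,0,0,-0.555],[0.344,0.343,0,0,0,-0.555],[0.344,0.343,0,0,0,-0.555]]]'

```text
clock: 8.15
eef_pos: [545.1, -173.2, 227.4]
tool_rot: [-3.141, 0.001, -0.107]
force: [-0.1, 0.1, -1.7]
width: 49.3
```

>>> apply_moves --series '[[[0,0,0,0,0,0],[0,0,0,0,0,0],[0,0,0,0,0,0],[0,0,0,0,0,0],[0,0,0,0,0,0]]]'

```text
clock: 8.78
eef_pos: [545.4, -172.3, 227.8]
tool_rot: [-3.141, 0.0, -0.108]
force: [-0.9, 0.2, -2.5]
width: 49.5
```

Run:
```python
from h import *
st();shot("wrist","w2",1.0);shot("side","s2",1.0)
a,b=cv2.imread("pics/w2.png"),cv2.imread("pics/s2.png")[150:384,200:512]
b=cv2.resize(b,(512,384));cv2.imwrite("pics/m2.png",cv2.resize(np.hstack([a,b]),(800,300)))
plan(544.8,-172.8,94,-6.25,6)
```

```text
8.78 [ 545.4 -172.3  227.8] [-180.     0.    -6.2] F [-0.9  0.2 -2.5] w 49.5 q [-0.09  0.57  0.54  1.75 -0.36  0.91  0.5 ]
6 rows [-0.002, 0.001, 0.446, -0.0, -0.0, 0.001]
```

View pics/m2.png

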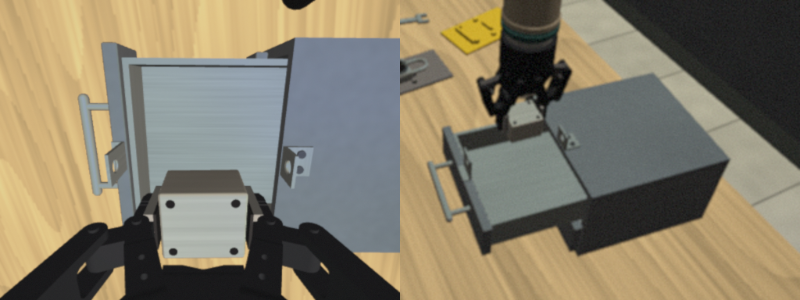

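The block is held over the drawer, with the flange on the left at about (116,160) and the bracket on the right at about (298,165). I check the geometry by back-projection before lowering.

Run:
```python
from h import *
y=np.radians(-6.25);X=np.array([np.cos(y),np.sin(y)]);Y=np.array([-X[1],X[0]]);c=np.array([746.6,-194.9])
k=1.28
for n,u,v,z in(("bracket eye",298,165,177),("flange eye",115,160,177),("handle mid",96,146,122),("frontL top",110,42,148),("sidewall L in",130,66,138),("inner front L",142,66,138),("cab front corner L",293,40,160),("cab front L2",288,100,160)):
    p=at_z("wrist",(u*k,v*k),z)[:2];print(n,np.round(p,1),"loc",np.round([(p-c)@X,(p-c)@Y],1))
p=np.array([545.4,-172.3]);print("tcp",(p-c)@X,(p-c)@Y)
print(find("wrist","hasp_eye"),[at_z("wrist",a[1],177) for a in find("wrist","hasp_eye")],find("wrist","cabinet_drawer0_handle"))
```

```text
bracket eye [ 631.4 -179.8] loc [-116.1    2.4]
flange eye [ 467.4 -157.2] loc [-281.7    7.1]
handle mid [ 425.1 -155.9] loc [-323.9    3.8]
frontL top [475.1 -56.7] loc [-285.   107.8]
sidewall L in [485.7 -77.5] loc [-272.2   88.3]
inner front L [497.1 -78.7] loc [-260.7   88.3]
cab front corner L [631.9 -73.8] loc [-127.2  107.9]
cab front L2 [ 628.1 -122.9] loc [-125.7   58.7]
tcp -202.46452662198516 0.5616580236091401
[(0.88, array([357.4, 166.3])), (0.64, array([234.1, 154.5]))] [array([ 614.67229448, -145.47607249,  177.        ]), array([ 533.01907797, -128.55459137,  177.        ])] [(0.87, array([236.5, 153.1])), (0.68, array([380.2,   2.6]))]
```

>>> apply_moves --series '[[[0,0,0.5,0,0,0],[0,0,0.5,0,0,0],[0,0,0.5,0,0,0],[0,0,0.5,0,0,0],[0,0,0.5,0,0,0]]]'

```text
clock: 9.65
eef_pos: [545.7, -172.8, 102.0]
tool_rot: [3.141, -0.0, -0.109]
force: [0.8, -0.3, -2.5]
width: 48.9
```

>>> apply_moves --series '[[[0,0,0.08,0,0,0],[0,0,0.02,0,0,0],[0,0,0.02,0,0,0],[0,0,0.02,0,0,0],[0,0,0,0,0,0]]]'

```text
clock: 10.28
eef_pos: [545.7, -172.7, 96.2]
tool_rot: [-3.142, -0.001, -0.109]
force: [1.1, -0.4, -2.6]
width: 49.0
```

>>> apply_moves --series '[[[0,0,0.02,0,0,0],[0,0,0.02,0,0,0],[0,0,0.02,0,0,0],[0,0,0,0,0,0],[0,0,0,0,0,0]]]'

```text
clock: 10.9
eef_pos: [546.0, -172.8, 93.5]
tool_rot: [-3.141, -0.001, -0.109]
force: [-0.3, 0.5, 6.3]
width: 49.4
```

>>> apply_moves --series '[[[0,0,0,0,0,0],[0,0,0,0,0,0],[0,0,0,0,0,0],[0,0,-0.3,0,0,0],[0,0,-0.9,0,0,0]]]' --claw 0.6

```text
clock: 11.52
eef_pos: [544.0, -172.2, 152.4]
tool_rot: [-3.141, 0.004, -0.109]
force: [1.4, 0.2, 0.8]
width: 68.2
```

>>> apply_moves --series '[[[0,0,-0.9,0,0,0],[0,0,-0.9,0,0,0],[0,0,0,0,0,0],[0,0,0,0,0,0],[0,0,0,0,0,0]]]' --claw -1

```text
clock: 12.15
eef_pos: [544.6, -172.3, 241.7]
tool_rot: [-3.141, 0.002, -0.109]
force: [0.3, -0.4, 0.0]
width: -0.3
```

Run:
```python
from h import *
st();print(find("wrist","bearing_unit",2))
plan(385,-153,260,-20,10);plan(380,-153,110,-20,5,(385,-153,260,-20))
f=find("side","bearing_unit",2);print(f,[at_z("side",a[1],110) for a in f])
shot("side","s3",3,(200,180,400,380))
```

```text
12.15 [ 544.6 -172.3  241.7] [-1.8e+02  1.0e-01 -6.2e+00] F [ 0.3 -0.4  0. ] w -0.3 q [-0.1   0.56  0.55  1.74 -0.35  0.95  0.49]
[(0.85, array([257. , 275.6]))]
10 rows [-0.321, 0.031, -0.036, -0.0, 0.002, 0.229]
5 rows [-0.019, 0.007, 0.6, 0.0, 0.0, 0.0]
[(0.73, array([291.7, 245.9]))] [array([607.11339811, -69.97674931, 110.        ])]
```

Run:
```python
from h import *
print(at_z("wrist",(257,275.6),126))
plan(386.7,-155.5,245,-6.25,5);plan(386.7,-155.5,112,-6.25,5,(386.7,-155.5,245,-6.25))
```

```text
[ 531.75062507 -265.77516309  126.        ]
5 rows [-0.637, 0.001, -0.012, -0.0, 0.004, 0.0]
5 rows [0.0, -0.0, 0.532, 0.0, 0.0, 0.0]
```

>>> apply_moves --series '[[[-0.637,0,0,0,0,0],[-0.637,0,0,0,0,0],[-0.637,0,0,0,0,0],[-0.637,0,0,0,0,0],[-0.637,0,0,0,0,0]]]'

```text
clock: 12.92
eef_pos: [385.9, -155.3, 242.4]
tool_rot: [3.141, 0.001, -0.109]
force: [0.1, 0.0, 0.4]
width: -0.0
```

>>> apply_moves --series '[[[0,0,0.5,0,0,0],[0,0,0.5,0,0,0],[0,0,0.5,0,0,0],[0,0,0.5,0,0,0],[0,0,0.6,0,0,0]]]'

```text
clock: 13.55
eef_pos: [387.3, -155.6, 111.9]
tool_rot: [3.141, -0.0, -0.109]
force: [0.7, 0.3, 0.4]
width: 0.3
```

Run:
```python
from h import *
shot("side","s3",3,(200,190,400,370));st()
f=find("side","bearing_unit",2);print(f,[at_z("side",a[1],110) for a in f])
```

```text
13.6 [ 385.4 -154.8  109.3] [-180.     0.3   -6.2] F [-1.3  0.1 -3.1] w 0.0 q [ 0.05  0.56  0.38  2.26 -0.52  0.4   0.76]
[(0.56, array([286.8, 290.3]))] [array([ 536.08515219, -178.43126087,  110.        ])]
```

View pics/s3.png

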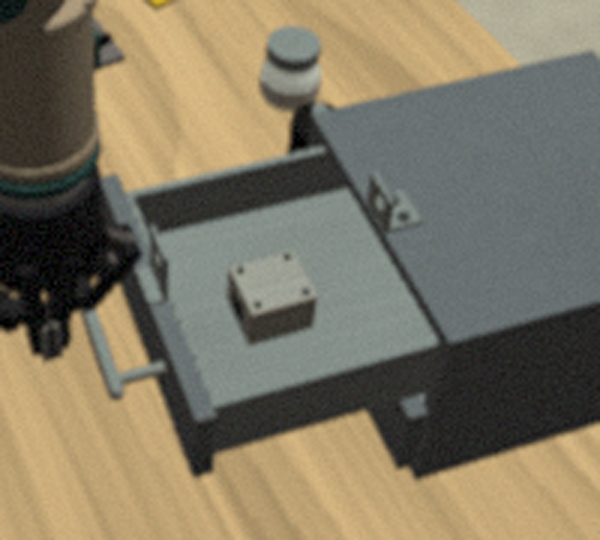

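The block is lying upright in the drawer and the shut fingers are in front of the handle, so I push.

>>> apply_moves --series '[[[0.2,0,0,0,0,0],[0.3,0,0,0,0,0],[0.5,0,0,0,0,0],[0.5,0,0,0,0,0],[0.5,0,0,0,0,0]]]'

```text
clock: 14.28
eef_pos: [488.5, -166.7, 113.9]
tool_rot: [3.14, -0.002, -0.108]
force: [-2.2, -1.1, -0.7]
width: -0.2
```

>>> apply_moves --series '[[[0.4,0,0,0,0,0],[0.3,0,0,0,0,0],[0.2,0,0,0,0,0],[0.1,0,0,0,0,0],[0.1,0,0,0,0,0]]]'

```text
clock: 14.9
eef_pos: [541.3, -172.1, 113.1]
tool_rot: [-3.141, 0.0, -0.109]
force: [-1.9, 0.1, 2.3]
width: -0.4
```

>>> apply_moves --series '[[[0.08,0,0,0,0,0],[0.08,0,0,0,0,0],[0.06,0,0,0,0,0],[0.06,0,0,0,0,0],[0.04,0,0,0,0,0]]]'

```text
clock: 15.52
eef_pos: [553.3, -173.5, 112.5]
tool_rot: [-3.14, 0.008, -0.11]
force: [-12.4, 2.6, 11.1]
width: -0.3
```

>>> apply_moves --series '[[[0.03,0,0,0,0,0],[0.03,0,0,0,0,0],[0.03,0,0,0,0,0],[0.02,0,0,0,0,0],[0.02,0,0,0,0,0]]]'

```text
clock: 16.15
eef_pos: [553.7, -173.5, 112.3]
tool_rot: [-3.137, 0.019, -0.111]
force: [-22.6, 3.3, 20.6]
width: -0.3
```

>>> apply_moves --series '[[[-0.4,0,0,0,0,0],[-0.6,0,0,0,0,0],[0,0,-0.4,0,0,0],[0,0,-0.8,0,0,0],[0,0,-0.8,0,0,0]]]'

```text
clock: 16.77
eef_pos: [514.1, -169.4, 213.8]
tool_rot: [3.141, -0.0, -0.109]
force: [0.6, -0.0, 0.2]
width: -0.3
```

Run:
```python
from h import *
a=viewer.get_image("side");b=viewer.get_image("top");st()
A=cv2.resize(a[190:370,240:440],None,fx=2.5,fy=2.5,interpolation=2);B=cv2.resize(b[130:230,310:420],None,fx=2.7,fy=2.7,interpolation=2)
o=np.zeros((450,800,3),np.uint8);o[:,:500]=A;o[:270,500:797]=B;cv2.imwrite("pics/m3.png",o)
for c in("top","side"):
  for l,z in (("hasp_eye",177),("cabinet_drawer0_handle",122)):
    f=find(c,l,2);print(c,l,f,[np.round(at_z(c,q[1],z),0) for q in f])
plan(474,253,200,3,12)
```

```text
16.88 [ 516.8 -170.9  216.7] [179.9  -0.5  -6.3] F [ 0.4 -1.4 -0.5] w 0.0 q [-0.1   0.55  0.56  1.85 -0.38  0.84  0.54]
top hasp_eye [(0.88, array([367.5, 132.6]))] [array([ 729., -177.,  177.])]
top cabinet_drawer0_handle [(0.81, array([360.8, 181.8]))] [array([ 616., -170.,  122.])]
side hasp_eye [(0.62, array([370.1, 276. ]))] [array([ 674., -260.,  177.])]
side cabinet_drawer0_handle [(0.56, array([320.2, 278.6]))] [array([ 610., -188.,  122.])]
12 rows [-0.09, -0.701, 0.02, -0.0, 0.001, -0.128]
```

View pics/m3.png

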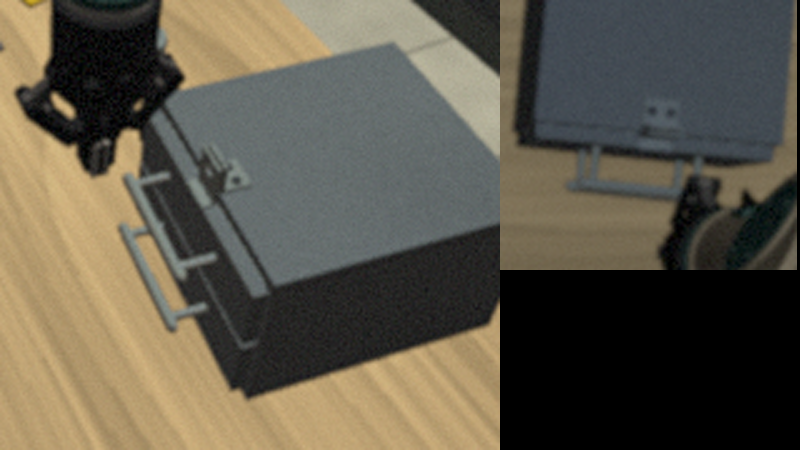

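Run:
```python
from h import *
T=lambda u,v,z:at_z("top",(310+(u-500)/2.7,130+v/2.7),z)[:2]
S=lambda u,v,z:at_z("side",(240+u/2.5,190+v/2.5),z)[:2]
y=np.radians(-6.25);X=np.array([np.cos(y),np.sin(y)])
r=lambda n,p:print(n,np.round(p,1),"alongX",round(p@X,1))
r("handleL top",T(572,185,122));r("handle mid top",T(630,188,122))
r("front plate L top",T(518,146,148));r("seamL",T(536,123,160));r("seamR",T(781,146,160));r("plate front R",T(770,160,148))
r("bracket top",T(662,115,160));
r("handleL side",S(130,178,122));r("handleR side",S(183,275,122));r("bracket top side",S(208,147,190));r("plateR side",S(267,296,148));r("seamR side",S(268,290,160))
```

```text
handleL top [ 575.2 -109.9] alongX 583.7
handle mid top [ 571.8 -162.7] alongX 586.1
front plate L top [610. -58.] alongX 612.6
seamL [629.4 -72.7] alongX 633.6
seamR [ 606.3 -288.1] alongX 634.1
plate front R [ 594.6 -282.1] alongX 621.8
bracket top [ 635.1 -184.2] alongX 651.4
handleL side [ 579.1 -120.9] alongX 588.8
handleR side [ 568.1 -229.8] alongX 589.7
bracket top side [ 620.4 -169.1] alongX 635.1
plateR side [ 604.2 -288.8] alongX 632.0
seamR side [ 601.4 -291.1] alongX 629.5
```

Shut: the handle sits at 586–589 along the cabinet's x against an expected 584, with a hard stop at the end of the push. Next I move to a view over the lock.

Run:
```python
from h import *
plan(540,256,190,93,20)
```

```text
20 rows [0.339, -0.345, 0.022, -0.001, 0.0, -0.827]
```

>>> apply_moves --series '[[[0.34,-0.345,0.022,0,0,-0.827],[0.34,-0.345,0.022,0,0,-0.827],[0.34,-0.345,0.022,0,0,-0.827],[0.34,-0.345,0.022,0,0,-0.827],[0.34,-0.345,0.022,0,0,-0.827]]]' --claw -0.2

```text
clock: 17.7
eef_pos: [593.5, -76.7, 207.0]
tool_rot: [-3.141, 0.0, 0.331]
force: [-0.1, 0.2, -0.5]
width: 34.2
```

>>> apply_moves --series '[[[0.34,-0.345,0.022,0,0,-0.827],[0.34,-0.345,0.022,0,0,-0.827],[0.34,-0.345,0.022,0,0,-0.827],[0.34,-0.345,0.022,0,0,-0.827],[0.34,-0.345,0.022,0,0,-0.827]]]'

```text
clock: 18.32
eef_pos: [626.0, 38.7, 201.7]
tool_rot: [-3.141, 0.0, 0.763]
force: [0.2, -0.7, 0.3]
width: 34.4
```

>>> apply_moves --series '[[[0.34,-0.345,0.022,0,0,-0.827],[0.34,-0.345,0.022,0,0,-0.827],[0.34,-0.345,0.022,0,0,-0.827],[0.34,-0.345,0.022,0,0,-0.827],[0.34,-0.345,0.022,0,0,-0.827]]]'

```text
clock: 18.95
eef_pos: [607.0, 157.4, 196.2]
tool_rot: [-3.141, 0.0, 1.196]
force: [-0.4, -0.0, 0.7]
width: 34.5
```

>>> apply_moves --series '[[[0.34,-0.345,0.022,0,0,-0.827],[0.34,-0.345,0.022,0,0,-0.827],[0.34,-0.345,0.022,0,0,-0.827],[0.34,-0.345,0.022,0,0,-0.827],[0.34,-0.345,0.022,0,0,-0.827]]]'

```text
clock: 19.58
eef_pos: [540.1, 257.2, 190.7]
tool_rot: [-3.142, 0.0, 1.629]
force: [-0.2, 0.6, -0.1]
width: 34.1
```

>>> apply_moves --series '[[[0,0,0,0,0,0],[0,0,0,0,0,0],[0,0,0,0,0,0],[0,0,0,0,0,0],[0,0,0,0,0,0]]]'

```text
clock: 20.2
eef_pos: [541.6, 255.6, 190.8]
tool_rot: [3.142, 0.0, 1.622]
force: [-0.9, 0.0, -0.7]
width: 34.5
```

Run:
```python
from h import *
st();shot("wrist","w4",1.5)
for l,z in(("dial_knob",53),("lock",34),("shackle_bow",21),("tray",8),("shackle_legs",21)):
    f=find("wrist",l,1);print(l,f,[np.round(at_z("wrist",q[1],z),1) for q in f])
```

```text
20.2 [541.6 255.6 190.8] [180.   0.  93.] F [-0.9  0.  -0.7] w 34.5 q [-0.53  0.6   0.07  1.71 -0.05  0.83  1.19]
dial_knob [(0.56, array([263.8, 120.4]))] [array([481.2, 255.5,  53. ])]
lock [(0.94, array([262.8, 122.2]))] [array([484.2, 255. ,  34. ])]
shackle_bow [(0.58, array([275.1, 172.7]))] [array([538.4, 271.8,  21. ])]
tray [(0.77, array([258.9, 149.4]))] [array([515.8, 252.7,   8. ])]
shackle_legs [(0.85, array([274.1, 173.7]))] [array([539.6, 270.8,  21. ])]
```

View pics/w4.png

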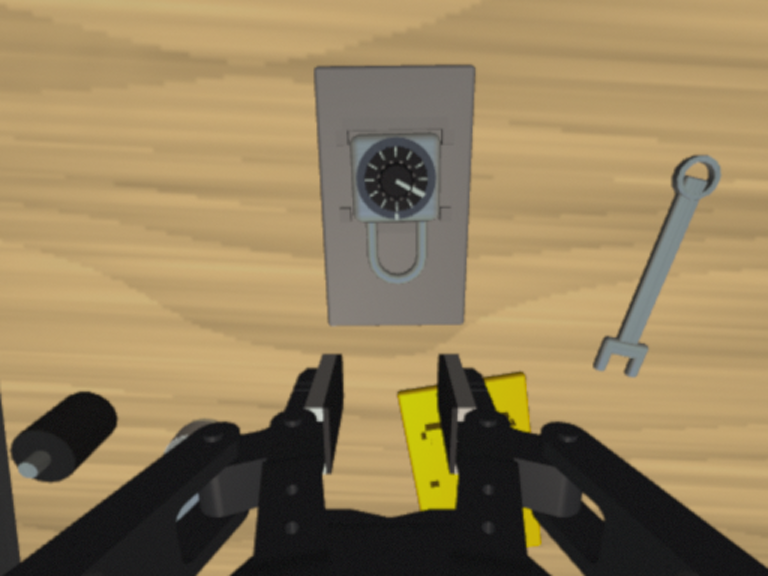

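The pointer's line runs from (396,181) to (423,194), with the shackle pointing down in the picture. That is ten o'clock (−60°), so the dial needs 150° clockwise. I refine the lock pose.

Run:
```python
from h import *
W=lambda u,v,z:at_z("wrist",(u/1.5,v/1.5),z)[:2]
r=lambda n,p:print(n,np.round(p,1))
r("case c",np.mean([W(*p,34) for p in((351,137),(440,134),(440,221),(353,222))],0))
r("disc c",W(396,178.5,38)); r("knob top",W(396.5,181,53))
tk=[W(*p,8) for p in((315,67),(475,66),(464,324),(329,325))];a,b,c,d=tk
e=c+d-a-b;print(np.linalg.norm(e)/2,np.linalg.norm(a-b),np.linalg.norm(c-d),np.degrees(np.arctan2(e[1],e[0])));e/=np.linalg.norm(e);r("tray o",np.mean(tk,0)-22*e)
r("legs L",W(371,240,21));r("legs R",W(421.5,240,21));r("bow",W(398,279,21))
```

```text
case c [481.8 256.1]
disc c [480.7 256. ]
knob top [481.3 256.2]
186.540616714376 107.26963685584006 108.20382699744103 3.633587815987616
tray o [481.  256.2]
legs L [525.9 240.8]
legs R [523.9 277.2]
bow [554.2 262. ]
```

Run:
```python
from h import *
plan(481.3,256.2,90,105,5);plan(481.3,256.2,42,105,4,(481.3,256.2,90,105))
```

```text
5 rows [0.033, -0.238, 0.403, -0.0, 0.0, -0.4]
4 rows [0.0, -0.0, 0.24, 0.0, 0.0, 0.0]
```

>>> apply_moves --series '[[[0.033,-0.238,0.403,0,0,-0.4],[0.033,-0.238,0.403,0,0,-0.4],[0.033,-0.238,0.403,0,0,-0.4],[0.033,-0.238,0.403,0,0,-0.4],[0.033,-0.238,0.403,0,0,-0.4]]]' --claw 0

```text
clock: 21.12
eef_pos: [481.1, 256.3, 89.6]
tool_rot: [3.141, -0.0, 1.834]
force: [0.2, 0.1, -0.3]
width: 42.5
```

>>> apply_moves --series '[[[0,0,0,0,0,0],[0,0,0.24,0,0,0],[0,0,0.24,0,0,0],[0,0,0.24,0,0,0],[0,0,0.1,0,0,0]]]'

```text
clock: 21.75
eef_pos: [481.0, 255.8, 48.0]
tool_rot: [-3.14, 0.0, 1.832]
force: [-1.0, -0.1, -0.2]
width: 42.8
```

Run:
```python
from h import *
st();plan(481.3,256.2,42,105,3)
```

```text
21.75 [481.  255.8  48. ] [-179.9    0.   105. ] F [-1.  -0.1 -0.2] w 42.8 q [-0.54  0.75  0.    1.95 -0.01  0.44  1.3 ]
3 rows [0.002, 0.003, 0.04, -0.004, 0.001, -0.001]
```

>>> apply_moves --series '[[[0,0,0.08,0,0,0],[0,0,0.04,0,0,0],[0,0,0,0,0,0],[0,0,0,0,0,0],[0,0,0,0,0,0]]]'

```text
clock: 22.38
eef_pos: [481.4, 256.2, 43.3]
tool_rot: [3.141, -0.0, 1.833]
force: [0.2, -0.2, 0.1]
width: 42.9
```

>>> apply_moves --series '[[[0,0,0,0,0,0],[0,0,0,0,0,0],[0,0,0,0,0,0],[0,0,0,0,0,0],[0,0,0,0,0,0]]]' --claw -1

```text
clock: 23.0
eef_pos: [481.4, 256.2, 43.5]
tool_rot: [3.141, -0.0, 1.833]
force: [-1.4, 0.3, 7.1]
width: 19.6
```

>>> apply_moves --series '[[[0,0,0,0,0,0.5],[0,0,0,0,0,1],[0,0,0,0,0,1],[0,0,0,0,0,1],[0,0,0,0,0,1]]]'

```text
clock: 23.62
eef_pos: [481.4, 256.4, 43.5]
tool_rot: [3.141, -0.001, 1.358]
force: [-0.5, -0.1, 5.3]
width: 19.4
```

Run:
```python
from h import *
st();print(ctrl.read_state()["torque"])
```

```text
23.62 [481.4 256.4  43.5] [180.   -0.   77.8] F [-0.5 -0.1  5.3] w 19.4 q [-0.62  0.77  0.12  1.95 -0.19  0.43  1.  ]
[-0.01531817  0.18305673 -0.04829865]
```

>>> apply_moves --series '[[[0,0,0,0,0,1],[0,0,0,0,0,1],[0,0,0,0,0,1],[0,0,0,0,0,1],[0,0,0,0,0,1]]]'

```text
clock: 24.25
eef_pos: [481.4, 256.5, 43.5]
tool_rot: [-3.141, -0.001, 0.834]
force: [-0.7, 0.4, 5.8]
width: 19.6
```

>>> apply_moves --series '[[[0,0,0,0,0,1],[0,0,0,0,0,1],[0,0,0,0,0,1],[0,0,0,0,0,1],[0,0,0,0,0,1]]]'

```text
clock: 24.88
eef_pos: [481.5, 256.5, 43.5]
tool_rot: [-3.141, -0.001, 0.311]
force: [-0.8, 0.5, 5.7]
width: 19.4
```

>>> apply_moves --series '[[[0,0,0,0,0,1],[0,0,0,0,0,1],[0,0,0,0,0,1],[0,0,0,0,0,1],[0,0,0,0,0,1]]]'

```text
clock: 25.5
eef_pos: [481.6, 256.5, 43.5]
tool_rot: [-3.141, -0.001, -0.213]
force: [-0.5, 0.4, 5.4]
width: 19.5
```

>>> apply_moves --series '[[[0,0,0,0,0,1],[0,0,0,0,0,1],[0,0,0,0,0,1],[0,0,0,0,0,1],[0,0,0,0,0,0.5]]]'

```text
clock: 26.12
eef_pos: [481.7, 256.4, 43.5]
tool_rot: [-3.141, -0.0, -0.683]
force: [-0.3, 1.1, 5.7]
width: 19.4
```

Run:
```python
from h import *
st();print(ctrl.read_state()["torque"])
```

```text
26.12 [481.7 256.4  43.5] [-179.9   -0.   -39.1] F [-0.3  1.1  5.7] w 19.4 q [-0.93  0.87  0.63  1.96 -0.89  0.61 -0.38]
[-0.00061839  0.13043434 -0.01244229]
```

>>> apply_moves --series '[[[0,0,0,0,0,0.8],[0,0,0,0,0,0.1],[0,0,0,0,0,0],[0,0,0,0,0,0],[0,0,0,0,0,0]]]'

```text
clock: 26.75
eef_pos: [481.7, 256.5, 43.5]
tool_rot: [-3.14, -0.0, -0.775]
force: [-0.2, 0.7, 5.9]
width: 19.4
```

>>> apply_moves --series '[[[0,0,0,0,0,0],[0,0,0,0,0,0],[0,0,0,0,0,0],[0,0,-0.3,0,0,0],[0,0,-0.7,0,0,0]]]' --claw 0

```text
clock: 27.38
eef_pos: [480.5, 255.6, 93.3]
tool_rot: [3.139, 0.001, -0.775]
force: [-0.2, 0.3, 0.1]
width: 42.8
```

Run:
```python
from h import *
st();plan(550,262,170,93,20);plan(541.6,256,190,93,22)
```

```text
27.38 [480.5 255.6  93.3] [179.9   0.  -44.4] F [-0.2  0.3  0.1] w 42.8 q [-0.99  0.81  0.74  1.94 -0.83  0.72 -0.52]
20 rows [0.086, 0.024, -0.077, 0.0, 0.002, -1.145]
22 rows [0.067, 0.025, -0.088, 0.0, 0.001, -1.041]
```

Run:
```python
from h import *
plan(435,253,185,-86.4,10)
plan(527.5,259,60,-86.4,10,(435,253,185,-86.4))
```

```text
10 rows [-0.037, 0.086, -0.183, 0.003, -0.0, 0.7]
10 rows [-0.0, -0.185, 0.25, 0.0, 0.0, 0.0]
```

>>> apply_moves --series '[[[-0.037,0.086,-0.183,0,0,0.7],[-0.037,0.086,-0.183,0,0,0.7],[-0.037,0.086,-0.183,0,0,0.7],[-0.037,0.086,-0.183,0,0,0.7],[-0.037,0.086,-0.183,0,0,0.7]]]' --claw 0.5

```text
clock: 28.0
eef_pos: [458.6, 250.5, 140.1]
tool_rot: [-3.141, 0.0, -1.144]
force: [0.4, 0.7, 0.0]
width: 64.3
```

>>> apply_moves --series '[[[-0.037,0.086,-0.183,0,0,0.7],[-0.037,0.086,-0.183,0,0,0.7],[-0.037,0.086,-0.183,0,0,0.7],[-0.037,0.086,-0.183,0,0,0.7],[-0.037,0.086,-0.183,0,0,0.7]]]'

```text
clock: 28.62
eef_pos: [435.4, 253.4, 185.8]
tool_rot: [-3.141, 0.001, -1.511]
force: [0.2, -0.5, -0.3]
width: 64.4
```

>>> apply_moves --series '[[[0,0,0,0,0,0],[0,0,0,0,0,0],[0,0,0,0,0,0],[0,0,0,0,0,0],[0,0,0,0,0,0]]]'

```text
clock: 29.25
eef_pos: [435.6, 253.2, 184.4]
tool_rot: [3.141, -0.0, -1.508]
force: [-0.9, 0.1, -0.1]
width: 64.3
```

Run:
```python
from h import *
st();shot("wrist","w5",3,(130,20,390,220))
```

```text
29.25 [435.6 253.2 184.4] [180.   -0.  -86.4] F [-0.9  0.1 -0.1] w 64.3 q [-1.24  0.74  1.09  1.99 -0.83  0.94 -1.23]
```

View pics/w5.png

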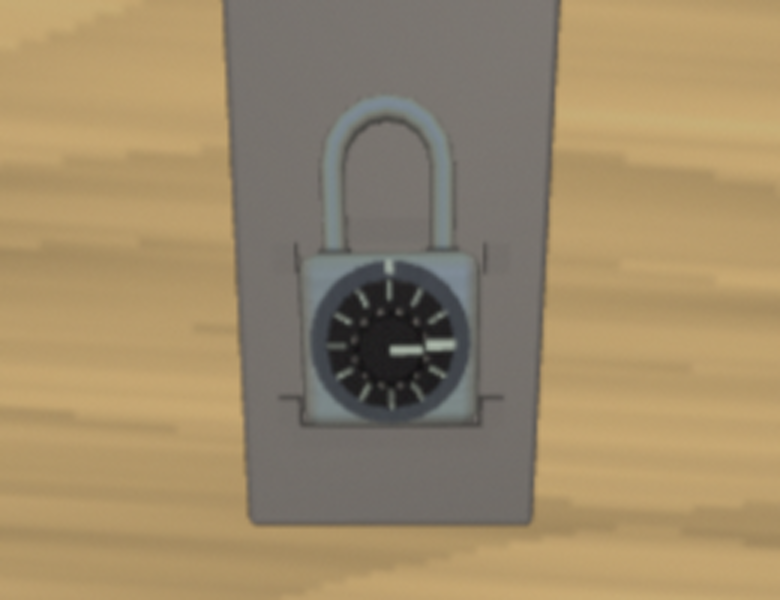

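The pointer is exactly at three o'clock: shackle up in the picture, pointer at (440,346), right of centre (390,345). Next I locate the legs.

Run:
```python
from h import *
W=lambda u,v,z:np.round(at_z("wrist",(130+u/3,20+v/3),z)[:2],1)
print("legs",W(335,200,21),W(441.5,200,21),"bow",W(387,108,21),"case",np.mean([W(*p,34) for p in((303,255),(475,255),(478,423),(303,423))],0),"leg base",W(335,248,21),W(441,248,21))
plan(528,259.2,60,-86.4,10);plan(528,259.2,8,-86.4,4,(528,259.2,60,-86.4))
```

```text
legs [524.6 275.7] [526.8 240.8] bow [553.2 260.4] case [481.45  254.925] leg base [509.5 275.1] [511.8 239.8]
10 rows [-0.0, -0.185, 0.249, 0.0, -0.0, -0.0]
4 rows [0.0, -0.0, 0.26, 0.0, 0.0, 0.0]
```

>>> apply_moves --series '[[[0,-0.185,0.25,0,0,0],[0,-0.185,0.25,0,0,0],[0,-0.185,0.25,0,0,0],[0,-0.185,0.25,0,0,0],[0,-0.185,0.25,0,0,0]]]'

```text
clock: 29.92
eef_pos: [482.4, 256.2, 121.0]
tool_rot: [3.141, -0.0, -1.508]
force: [0.0, -0.3, 0.7]
width: 64.0
```

>>> apply_moves --series '[[[0,-0.185,0.25,0,0,0],[0,-0.185,0.25,0,0,0],[0,-0.185,0.25,0,0,0],[0,-0.185,0.25,0,0,0],[0,-0.185,0.25,0,0,0]]]'

```text
clock: 30.55
eef_pos: [528.5, 259.3, 58.7]
tool_rot: [-3.142, 0.0, -1.508]
force: [0.4, -0.1, 0.1]
width: 64.0
```

>>> apply_moves --series '[[[0,0,0.3,0,0,0],[0,0,0.3,0,0,0],[0,0,0.2,0,0,0],[0,0,0.2,0,0,0],[0,0,0,0,0,0]]]'

```text
clock: 31.18
eef_pos: [527.4, 259.1, 9.0]
tool_rot: [3.14, 0.0, -1.508]
force: [-0.5, -0.3, -0.9]
width: 64.0
```

Run:
```python
from h import *
st()
```

```text
31.18 [527.4 259.1   9. ] [179.9   0.  -86.4] F [-0.5 -0.3 -0.9] w 64.0 q [-0.95  1.02  0.77  1.85 -1.05  0.75 -1.08]
```

>>> apply_moves --series '[[[0,0,0,0,0,0],[0,0,0,0,0,0],[0,0,0,0,0,0],[0,0,0,0,0,0],[0,0,0,0,0,0]]]' --claw -1

```text
clock: 31.8
eef_pos: [528.3, 259.3, 10.3]
tool_rot: [-3.141, 0.0, -1.508]
force: [-1.3, -0.1, 7.1]
width: 42.0
```

>>> apply_moves --series '[[[0,-0.04,0,0,0,0],[0,-0.06,0,0,0,0],[0,-0.06,0,0,0,0],[0,-0.06,0,0,0,0],[0,0,0,0,0,0]]]'

```text
clock: 32.42
eef_pos: [537.3, 259.9, 9.8]
tool_rot: [3.138, 0.001, -1.508]
force: [-3.7, -0.3, 6.3]
width: 41.6
```

Run:
```python
from h import *
st()
```

```text
32.42 [537.3 259.9   9.8] [179.8   0.  -86.4] F [-3.7 -0.3  6.3] w 41.6 q [-0.94  1.03  0.77  1.82 -1.04  0.77 -1.09]
```

>>> apply_moves --series '[[[0,-0.05,0,0,0,0],[0,-0.05,0,0,0,0],[0,-0.05,0,0,0,0],[0,0,0,0,0,0],[0,0,0,0,0,0]]]'

```text
clock: 33.05
eef_pos: [544.5, 260.5, 9.6]
tool_rot: [3.138, 0.001, -1.508]
force: [-4.6, 0.1, 6.5]
width: 41.6
```

>>> apply_moves --series '[[[0,-0.04,0,0,0,0],[0,-0.02,0,0,0,0],[0,0,0,0,0,0],[0,0,0,0,0,0],[0,0,0,0,0,0]]]'

```text
clock: 33.67
eef_pos: [545.1, 260.5, 9.2]
tool_rot: [3.133, 0.001, -1.507]
force: [-7.9, -0.4, 8.1]
width: 41.8
```

>>> apply_moves --series '[[[0,0,0,0,0,0],[0,0,0,0,0,0],[0,0,0,0,0,0],[0,0,-0.3,0,0,0],[0,0,-0.8,0,0,0]]]' --claw 0.6

```text
clock: 34.3
eef_pos: [548.4, 260.2, 64.4]
tool_rot: [3.139, -0.001, -1.508]
force: [0.8, 0.0, 0.1]
width: 68.5
```

>>> apply_moves --series '[[[0,0.4,-0.48,0,0,0],[0,0.4,-0.48,0,0,0],[0,0.4,-0.48,0,0,0],[0,0.4,-0.48,0,0,0],[0,0.5,-0.48,0,0,0]]]'

```text
clock: 34.92
eef_pos: [444.5, 253.7, 186.3]
tool_rot: [-3.14, 0.001, -1.509]
force: [-0.5, 0.4, 0.4]
width: 68.4
```

>>> apply_moves --series '[[[0,0,0,0,0,0],[0,0,0,0,0,0],[0,0,0,0,0,0],[0,0,0,0,0,0],[0,0,0,0,0,0]]]'

```text
clock: 35.55
eef_pos: [444.8, 253.6, 184.2]
tool_rot: [3.141, -0.001, -1.508]
force: [-0.3, 0.0, 0.0]
width: 68.4
```

Run:
```python
from h import *
st();shot("wrist","w6",3,(130,20,390,220))
```

```text
35.55 [444.8 253.6 184.2] [180.   -0.  -86.4] F [-0.3  0.   0. ] w 68.4 q [-1.2   0.72  1.03  1.97 -0.79  0.92 -1.27]
```

View pics/w6.png

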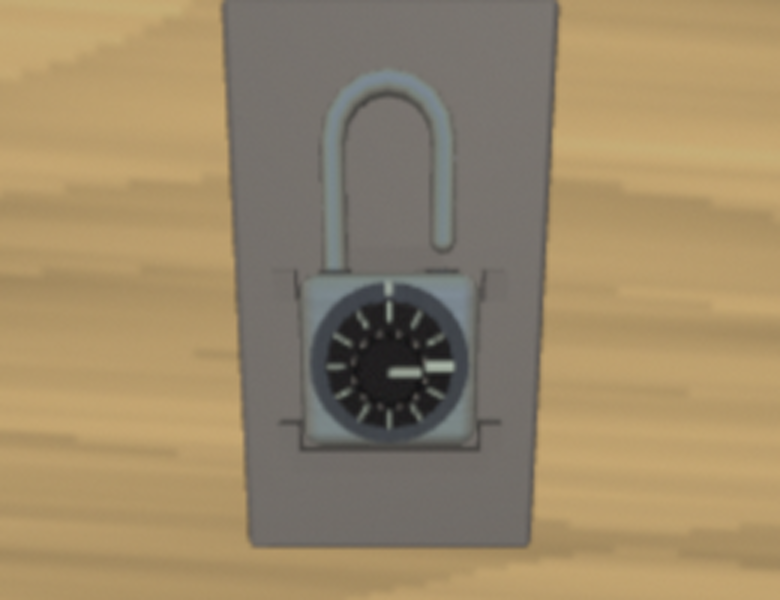

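The shackle is out: its right leg is free at (443,248) and the bow is at (388,82). I measure its travel and plan the case grip.

Run:
```python
from h import *
W=lambda u,v,z:at_z("wrist",(130+u/3,20+v/3),z)[:2]
c=np.mean([W(*p,34) for p in((303,278),(475,278),(478,445),(303,445))],0);b=W(388,82,21)
print("case",c,"bow",b,np.linalg.norm(b-c))
plan(482.5,255.3,70,-86.4,5);plan(482.5,255.3,10,-86.4,5,(482.5,255.3,70,-86.4))
```

```text
case [483.23712239 254.83633239] bow [569.7550588  260.89069201] 86.72951396071115
5 rows [0.003, -0.151, 0.457, 0.0, -0.001, -0.001]
5 rows [0.0, -0.0, 0.24, 0.0, 0.0, 0.0]
```

>>> apply_moves --series '[[[0,-0.155,0.457,0,0,0],[0,-0.155,0.457,0,0,0],[0,-0.155,0.457,0,0,0],[0,-0.155,0.457,0,0,0],[0,-0.155,0.457,0,0,0]]]' --claw 1

```text
clock: 36.22
eef_pos: [483.6, 256.4, 69.4]
tool_rot: [3.142, -0.0, -1.508]
force: [0.6, 0.1, -0.4]
width: 85.3
```

>>> apply_moves --series '[[[0,0,0.4,0,0,0],[0,0,0.4,0,0,0],[0,0,0.2,0,0,0],[0,0,0.2,0,0,0],[0,0,0.1,0,0,0]]]'

```text
clock: 36.85
eef_pos: [483.4, 256.4, 5.1]
tool_rot: [-3.142, 0.0, -1.508]
force: [1.2, 0.0, -0.4]
width: 85.7
```

Run:
```python
from h import *
st()
```

```text
36.85 [483.4 256.4   5.1] [-180.     0.   -86.4] F [ 1.2  0.  -0.4] w 85.7 q [-0.95  0.96  0.67  1.97 -1.06  0.62 -1.06]
```

Clear of everything. I close and lift.

>>> apply_moves --series '[[[0,0,0,0,0,0],[0,0,0,0,0,0],[0,0,0,0,0,0],[0,0,0,0,0,0],[0,0,0,0,0,0]]]' --claw -1

```text
clock: 37.48
eef_pos: [483.6, 256.4, 5.9]
tool_rot: [-3.141, 0.0, -1.508]
force: [-0.4, 0.3, 5.7]
width: 59.1
```

>>> apply_moves --series '[[[0,0,-0.1,0,0,0],[0,0,-0.2,0,0,0],[0,0,-0.4,0,0,0],[0,0,-0.6,0,0,0],[0,0,-0.6,0,0,0]]]'

```text
clock: 38.1
eef_pos: [482.8, 256.3, 101.3]
tool_rot: [3.141, -0.0, -1.508]
force: [0.2, -0.6, -4.4]
width: 58.4
```

Run:
```python
from h import *
st()
# lock axis in tool frame: lock yaw = tool yaw+90
for yaw in (-86.4,-96.4):
    a=np.radians(yaw+90);t=np.array([619,-178])-87*np.array([np.cos(a),np.sin(a)]);print(yaw,t)
plan(482,255,260,-86.4,5)
plan(530,-178,260,-92,20,(482,255,260,-86.4))
```

```text
38.1 [482.8 256.3 101.3] [180.   -0.  -86.4] F [ 0.2 -0.6 -4.4] w 58.4 q [-1.04  0.83  0.83  1.94 -0.88  0.79 -1.2 ]
-86.4 [ 532.17167463 -183.4627752 ]
-96.4 [ 532.54219103 -168.3022029 ]
5 rows [0.005, 0.004, -0.635, 0.001, -0.001, -0.0]
20 rows [0.434, -0.041, -0.0, 0.0, -0.0, 0.047]
```

>>> apply_moves --series '[[[0,0,-0.6,0,0,0],[0,0,-0.6,0,0,0],[0,0,-0.6,0,0,0],[0,0,-0.6,0,0,0],[0,0,-0.6,0,0,0]]]'

```text
clock: 38.72
eef_pos: [482.5, 256.1, 251.4]
tool_rot: [3.141, -0.0, -1.509]
force: [0.0, 0.8, -3.5]
width: 58.9
```

>>> apply_moves --series '[[[0.2,-0.02,0,0,0,0.05],[0.434,-0.04,0,0,0,0.05],[0.434,-0.04,0,0,0,0.05],[0.434,-0.04,0,0,0,0.05],[0.434,-0.04,0,0,0,0.05]]]'

```text
clock: 39.35
eef_pos: [497.2, 158.0, 250.0]
tool_rot: [3.141, -0.0, -1.536]
force: [-0.6, 0.2, -3.4]
width: 58.8
```

>>> apply_moves --series '[[[0.434,-0.04,0,0,0,0.05],[0.434,-0.04,0,0,0,0.05],[0.434,-0.04,0,0,0,0.05],[0.434,-0.04,0,0,0,0.05],[0.434,-0.04,0,0,0,0.05]]]'

```text
clock: 39.98
eef_pos: [510.0, 50.1, 250.2]
tool_rot: [3.141, -0.0, -1.561]
force: [0.5, 0.1, -4.3]
width: 59.3
```

>>> apply_moves --series '[[[0.434,-0.04,0,0,0,0.05],[0.434,-0.04,0,0,0,0.05],[0.434,-0.04,0,0,0,0.05],[0.434,-0.04,0,0,0,0.05],[0.434,-0.04,0,0,0,0.05]]]'

```text
clock: 40.6
eef_pos: [519.7, -58.3, 250.2]
tool_rot: [3.141, -0.0, -1.588]
force: [0.1, -0.1, -4.3]
width: 59.1
```

Run:
```python
from h import *
st();plan(530,-178,250,-92,5)
```

```text
40.6 [519.7 -58.3 250.2] [180.  -0. -91.] F [ 0.1 -0.1 -4.3] w 59.1 q [-0.57  0.61  1.    1.86 -0.6   1.01 -0.9 ]
5 rows [0.477, -0.053, 0.001, 0.0, -0.0, 0.035]
```

>>> apply_moves --series '[[[0.48,-0.053,0,0,0,0.04],[0.48,-0.053,0,0,0,0.04],[0.48,-0.053,0,0,0,0.04],[0.48,-0.053,0,0,0,0.04],[0.48,-0.053,0,0,0,0.04]]]'

```text
clock: 41.22
eef_pos: [529.8, -178.7, 250.1]
tool_rot: [3.141, -0.0, -1.609]
force: [1.0, 0.0, -3.1]
width: 58.6
```

>>> apply_moves --series '[[[0,0,0.1,0,0,0],[0,0,0.2,0,0,0],[0,0,0.1,0,0,0],[0,0,0,0,0,0],[0,0,0,0,0,0]]]'

```text
clock: 41.85
eef_pos: [530.5, -176.5, 230.4]
tool_rot: [-3.141, -0.0, -1.607]
force: [-0.4, 0.8, -3.5]
width: 58.9
```

Run:
```python
from h import *
w=viewer.get_image("wrist");s=viewer.get_image("side");st()
o=np.zeros((540,800,3),np.uint8);o[:300,:400]=cv2.resize(w,(400,300));A=cv2.resize(s[180:340,240:400],None,fx=2.5,fy=2.5,interpolation=2);o[:400,400:]=A
cv2.imwrite("pics/m7.png",o)
for c in("wrist","side"):print(c,find(c,"shackle_bow"),find(c,"hasp_eye"))
print(proj("wrist",(619,-178,177)),proj("side",(619,-178,177)))
```

```text
41.95 [ 530.6 -176.7  230.6] [-180.    -0.   -92.1] F [-0.2  0.  -3.6] w 59.0 q [-0.29  0.67  0.94  1.79 -0.63  1.01 -0.71]
wrist [(0.81, array([225.3, 116.5]))] [(0.91, array([269.9,  52.2]))]
side [(0.69, array([202.2, 208.5])), (0.56, array([326. , 237.6]))] [(0.59, array([372.4, 277.2]))]
[254.84634966  82.50595121] [324.20799251 256.26156179]
```

View pics/m7.png

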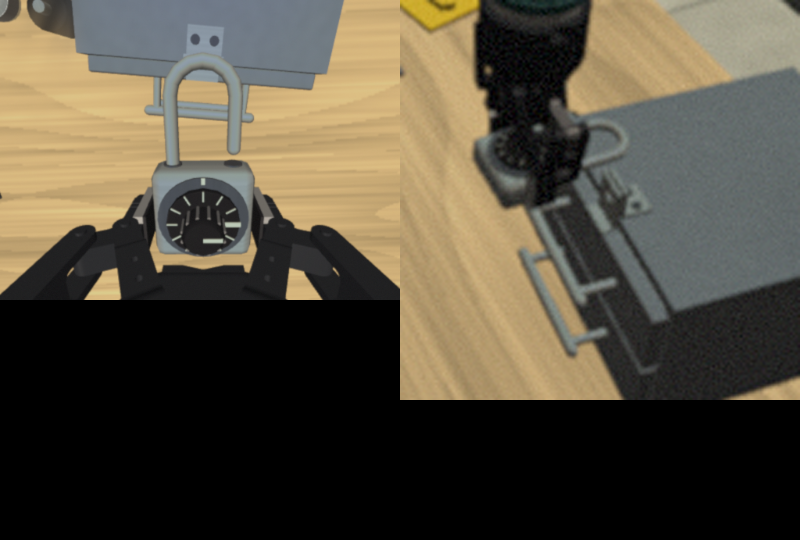

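Run:
```python
from h import *
print("bow pred in side",proj("side",(617.5,-180,245.6)),"wrist",proj("wrist",(617.5,-180,245.6)))
o1,d1=ray("side",(325.5,235));o2,d2=ray("wrist",(202*1.28,60*1.28))
A=np.c_[d1,-d2];t=np.linalg.lstsq(A,o2-o1,rcond=None)[0];print("tri bow",o1+d1*t[0],o2+d2*t[1])
print("hasp top side",at_z("side",(322,249),190),at_z("side",(324,250),190), "base plate wrist",at_z("wrist",(205*1.28,25*1.28),160),at_z("wrist",(205*1.28,55*1.28),160))
```

```text
bow pred in side [328.16311366 233.23681229] wrist [257.13701842  76.8920894 ]
tri bow [ 613.68561453 -177.57795637  240.13566962] [ 617.87168827 -180.56775702  240.4191605 ]
hasp top side [ 617.83241641 -168.56516221  190.        ] [ 620.08765307 -172.64833889  190.        ] base plate wrist [ 650.42198362 -183.91763417  160.        ] [ 627.3440513  -183.15836919  160.        ]
```

The bow is about 10 mm from the hasp eye seen from above and about 50 mm above the hasp top. I lower it 20 mm, nudge it 5 mm forward and let it settle.

>>> apply_moves --series '[[[0,-0.05,0.1,0,0,0],[0,-0.05,0.2,0,0,0],[0,0,0.1,0,0,0],[0,0,0,0,0,0],[0,0,0,0,0,0]]]'

```text
clock: 42.78
eef_pos: [535.4, -177.2, 210.4]
tool_rot: [-3.142, -0.0, -1.608]
force: [-0.1, 0.5, -2.8]
width: 58.9
```

>>> apply_moves --series '[[[0,0,0,0,0,0],[0,0,0,0,0,0],[0,0,0,0,0,0],[0,0,0,0,0,0],[0,0,0,0,0,0]]]'

```text
clock: 43.4
eef_pos: [535.4, -177.0, 210.3]
tool_rot: [3.142, -0.0, -1.607]
force: [0.2, 0.4, -3.1]
width: 59.1
```

Run:
```python
from h import *
st();ctrl.finish_job();st()
```

```text
43.4 [ 535.4 -177.   210.3] [180.   -0.  -92.1] F [ 0.2  0.4 -3.1] w 59.1 q [-0.28  0.7   0.91  1.8  -0.66  0.98 -0.69]
the job is handed in; nothing more can be done
the job is handed in; nothing more can be done
```

The job is done and handed in at 43.4 s; the hand-in reported no verdict.

**What I did:** I set the bearing unit upright in the top drawer and pushed the drawer shut to its hard stop. I turned the dial from ten o'clock to three o'clock, pulled the shackle out while the lock lay in the tray, and lifted the lock by its case to the hasp.

**Last checks:**
- **Dial and shackle:** the wrist picture showed the pointer at three o'clock. The curved end measured 86.7 mm from the lock's centre, against 87 mm when fully open.
- **Final hold:** the lock is dial up. The grip reads 59 mm on the 60 mm case, and the force (about 3 N) is only the lock's weight, so it touches nothing.
- **Position over the hasp:** the shackle's curved end is an estimated 5 to 10 mm from the hasp eye seen from above and about 30 mm above the hasp top. I worked this out from the tool pose after a last small move and took no picture of it.
- **Drawer:** the handle measured 2 to 5 mm further in than the shut position should give, which is within the camera error.

**What disagreed:** the cabinet's depth first measured 246 mm instead of 260, because the front plate sits ahead of the top plate; I corrected for that. Camera estimates of the hasp differed by up to about 10 mm, well inside the 40 mm allowed. The networks sometimes gave wrong positions, such as the bearing unit from an old picture and the hasp eye from the top camera, so I went by the pictures there.

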